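# Reload the bench carton stapler

## Task

Reload the carton stapler with the two wide sticks of staples: draw its sprung follower back and hang it on its catch, then set both sticks legs-down astride the feed rail between hood and follower. Then unhook the follower by its handle and ease it forward, never letting it snap, until it holds both sticks end to end fully home under the hood, and let go. Leave the narrow stick and everything else on the bench where it is.

Things in the scene. Friction and masses are not known exactly. Their poses are not given: they have to be found in the camera images.
- stapler: Bolted-down carton stapler: grey bed 430 x 90 x 12 mm, head 78 x 80 x 150 mm at its -x end. Origin on the bench under the rail; x runs along the rail from head to tail, z up. Steel feed rail x = -142 to 190 mm, 23 mm wide (19 mm in the top 3 mm), top at z = 80 mm, clear beside for fingers above z = 20 mm from the hood back to x = 85 mm. It is open from above between hood and follower.
- hood_edge (a point): Rear edge of the grey hood over the rail's head end, top middle: x = -85, z = 96 mm of the stapler; hood 52 mm wide, sticks slide beneath it. An inner stop hidden under it ends the feed: its face lies 20 to 45 mm ahead (-x) of this edge, different each time and unseen, so where the loaded follower comes to rest must be felt. Axes as the stapler's.
- catch_tooth (a point): Catch: dark upright tooth beside the rail on the stapler's -y side. This point is the middle of its rear (+x) face: x = 103, y = -38, z = 86 mm of the stapler. It spans y = -29 to -47 mm, z = 70 to 102 mm, and is 15 mm thick. Axes as the stapler's.
- follower (a joint): Travel of the follower along the stapler's +x, m: 0 closed and empty, 0.155 at its hard rear stop, 0.150 hung on the catch, 0.070 to 0.095 holding both sticks home. A spring pulls it to the head with 4 N at 0, rising 40 N/m (10 N at 0.15); little friction, 0.4 kg with handle. Dark block 90 x 34 mm, z = 66 to 86 mm.
- handle (a joint): Sideways shift of the handle towards the stapler's -y, m: 0 centred, 0.014 fully over; stays where left (friction 1 N). With the follower past 0.150 push it fully over: its cross block goes behind the catch tooth and the follower, let forward, hangs there. To unhook: draw the follower back to its rear stop, shift the handle to 0, let it forward. Under 4 mm over it passes the tooth freely.
- handle_grip (a point): Middle of the follower's handle, an upright steel post 14 mm in diameter with a thin black cap 17 mm wide, from z = 96 to 136 mm; this point is on its axis at z = 116 mm, 65 mm behind (+x) the pusher face. On its foot is a steel cross block 24 mm (x) by 42 mm (y), z = 86 to 96 mm. Axes as the stapler's.
- pusher_face (a point): Centre of the follower's front face at z = 75 mm, the height of a seated stick's centre. At follower = 0 it is at x = -100 mm of the stapler, at 0.150 at x = 50 mm. Axes as the stapler's.
- stick_a_mid (a point): One of two identical wide sticks of steel staples (upside-down U): 50 mm long (x), 35 mm wide (y), 18 mm high, walls 4 mm, gap between the legs 27 mm; 70 to 120 g. Stands on its legs on the bench. This point is its centre, 9 mm above its underside; seated, its crown rests on the rail and this point is at z = 75 mm. Either end may lead, either stick go first.
- stick_b_mid (a point): The other wide stick, same as stick_a.
- narrow_stick_mid (a point): A stick of another size that does not fit: 50 mm long, 20 mm wide, 12 mm high. Leave it. Centre of it.
- tape_roll: Roll of clear tape lying flat, 80 mm across, 24 mm high; bystander. Origin under its centre.
- screwdriver: Screwdriver lying on the bench; bystander.
- mug: White mug, 80 mm wide, 90 mm high; bystander. Origin under its centre.
- offcut: Offcut of pale wood 120 x 70 x 38 mm; bystander. Origin under its centre.
Not all that is in view belongs to the job. What is shaped like the part that bears stick_a_mid but blue is not meant.

How it is judged:
On the way, in this order (a step that is already met when the one before it is completed fails the run):
1. the follower hangs on its catch, handle pushed over and let go (value of joint follower above 0.146 m and value of joint handle above 0.007 m and contact force between the fingers and anything else below 0.3 N), for 0.3 s.
2. both wide sticks sit legs-down astride the rail between the head and the follower, which still hangs on its catch (value of joint follower above 0.146 m and x of stick_a_mid in the frame of stapler between -0.11 and 0.03 m and y of stick_a_mid in the frame of stapler between -0.004 and 0.004 m and z of stick_a_mid in the frame of stapler between 0.068 and 0.078 m and angle between each of stick_a_mid, stick_b_mid's own z axis and vertical below 0.1 rad and angle between the x axis of each of stick_a_mid, stick_b_mid and the x axis of stapler, either way round below 0.12 rad and x of stick_b_mid in the frame of stapler between -0.11 and 0.03 m and y of stick_b_mid in the frame of stapler between -0.004 and 0.004 m and z of stick_b_mid in the frame of stapler between 0.068 and 0.078 m), for 0.2 s.
At the end, for the whole second after the job is handed in: Both wide sticks sit legs-down astride the rail (4 mm sideways, 0.1 rad), end to end (centres within 53 mm) and home under the hood; the follower is at rest off its catch (0.066 to 0.100 m), its face within 3.5 mm of the rear stick (x of stick_a_mid in the frame of stapler between -0.11 and -0.005 m and y of stick_a_mid in the frame of stapler between -0.004 and 0.004 m and z of stick_a_mid in the frame of stapler between 0.068 and 0.078 m and angle between each of stick_a_mid, stick_b_mid's own z axis and vertical below 0.1 rad and angle between the x axis of each of stick_a_mid, stick_b_mid and the x axis of stapler, either way round below 0.12 rad and x of stick_b_mid in the frame of stapler between -0.11 and -0.005 m and y of stick_b_mid in the frame of stapler between -0.004 and 0.004 m and z of stick_b_mid in the frame of stapler between 0.068 and 0.078 m and value of joint follower between 0.066 and 0.1 m and distance between stick_a_mid and stick_b_mid below 0.053 m and (distance between pusher_face and stick_a_mid below 0.0285 m or distance between pusher_face and stick_b_mid below 0.0285 m) and velocity of joint follower between -0.01 and 0.01 m/s); the robot touches nothing.
It fails at once if the follower snaps forward: off its catch it runs at more than 0.4 m/s (letting go more than about 4 mm short of the sticks does this) (velocity of joint follower below -0.4 m/s and value of joint follower below 0.14 m).
It fails at once if a bystander is shifted by more than 30 mm (distance of any of tape_roll, screwdriver, mug, offcut, narrow_stick_mid from where it was at the start of the episode above 0.03 m).
It also fails if it takes over 72 s, if anything falls off the work surface, if the arm or the gripper's body presses on something with over 40 N, if the wrist force passes 120 N, or if a joint passes its speed limit or range.

## Robot

A 7-joint arm with a two-finger parallel gripper is mounted at the origin on the work surface. World frame = base frame: x ahead of the robot, y to its left, z up, the work surface at z = 0. Lengths are in m, angles in rad, forces in N, time in s.
With the tool pointing down it reaches from about 0.425 to 0.925 m from the base axis. Payload 6.8 kg.
Tool frame: the origin (TCP) lies at the very end of the fingers, on their centre line; the grasp point (between the pads) lies 19 mm behind it; z points along the fingers, x is the direction in which the jaws open and shut, and the axes are right-handed (so a half turn about z gives the same grasp; the last joint's range is limited). The gripper opens to 88 mm and grips with 3 to 60 N. Pads are 20 mm wide; open, the fingers measure 115 mm over their backs; the gripper's body (75 mm by 178 mm) begins 61 mm behind the grasp point.
Start: joints at [-1.395, 0.477, 0.022, 1.555, -0.011, 1.109, -0.083], TCP at [0.189, 0.648, 0.223] pointing down, gripper open.
Joint ranges: [-2.96, 2.96], [-0.34, 2.1], [-1.41, 1.46], [0.24, 2.44], [-1.37, 4.51], [0.17, 1.92], [-2.96, 2.96]. Speed limits (rad/s): [2.39, 2.39, 3.14, 3.14, 3.14, 3.14, 3.14].

## Interface

Orientations are given as a unit quaternion [x, y, z, w].
In Python, from workcell import observe, grab_frame, job_done gives the robot as it stands.
- The arm moves only by the shell command python3 -m inch 'ROWS' [OPENING]. ROWS is JSON, a list of rows, each a list of 2 entries, a list of its own where there are three numbers: the shift along the tool's x, y, z in cm, then the turn, a rotation vector about the tool's x, y, z in degrees. In form: [[[dx, dy, dz], [wx, wy, wz]], ...]. A call has exactly 10 rows; each row is the pose to reach, as a shift and turn from the pose measured when the call began, along the tool's axes at that moment; what a row does not reach only later rows make up. A row lasts 1/8 s, in which the tool goes at most 62.5 mm and 10.7 degrees, less where a joint would pass 70% of its speed; a pose out of reach is approached as far as the arm can. A call with a gripper value outside its range is refused whole. OPENING is the finger opening in cm, from 0 to 8.78, set as the call begins (- or left out, the last holds). The fingers move at their own pace and stop on an object; the grip force is fixed at half the most. Time passes only in rows, so rows that repeat a pose let the fingers close, or fill a call up. It gives the time, the measured TCP pose, the force and the opening at its end, in the units of the state.
- observe(): the state, without advancing time (a new reading comes with each control period).
- grab_frame(name): name is "scene" or "side" or "wrist"; returns a dict with "frame" (420x560x3 uint8, blue, green, red), "K" (3x3 intrinsics, pixels), "R" (3x3) and "t" (3): a world point X has camera coordinates R X + t; the wrist camera has in their place "mount" (4x4, takes a point from camera to tool coordinates, whose origin is the TCP and whose axes are the tool frame's). Camera axes: x right, y down, z forward; pixel columns grow to the right and rows downward; lengths in m; the calibration is good to about 2 mm. The wrist camera is an equidistant fisheye: a pixel r from the principal point sees the ray r / f radians off the axis. A picture is of the moment at which its call begins: read the wrist's pose just before it. There is no depth.
- job_done(): hands the job in, once; it reports no verdict.
The state is a dict: "time": time; "joints": joint angles; "qvel": joint speeds; "joint_torque": joint torques, N m; "eef_pos": TCP position; "tcp_rot": TCP orientation; "ft_force": force on the tool from outside, world axes, zero at the start; "ft_torque": the same for the moment, N m; "grip_width": opening from 0.0 (shut) to 1.0 (fully open).
Only numpy, scipy, OpenCV 4.12 (cv2) and the standard library are available. Lean on these libraries where they do the work, as an engineer would, in place of code of your own. Each camera call takes 0.05 s, during which the arm holds its last target.

## Working session

There is one attempt and no reset: what is moved stays moved. The work goes in short steps, Python scripts to look and compute and a shell command to move; the robot and the scene stay as the last step left them, time stands still between calls to the robot, and variables do not carry over. Pictures are saved under pics/ and viewed, and the job is handed in when it is done.

```bash
ls; mkdir -p pics; python3 - <<'E'
from workcell import observe, grab_frame
import cv2,numpy as np,pickle
print({k:np.round(v,4) for k,v in observe().items()})
d={}
for n in ["scene","side","wrist"]:
    f=grab_frame(n); d[n]=f; cv2.imwrite(f"pics/{n}0.png",f["frame"])
    print(n,{k:np.round(v,4).tolist() for k,v in f.items() if k!="frame"})
pickle.dump(d,open("f0.pkl","wb"))
E
```

```text
pics
{'time': np.float64(0.0), 'joints': array([-1.3951,  0.4778,  0.0223,  1.5564, -0.0115,  1.1093, -0.0831]), 'qvel': array([-0.0004,  0.0003,  0.002 ,  0.003 ,  0.0001, -0.0019, -0.0002]), 'joint_torque': array([-2.00000e-04, -5.82864e+01,  1.53450e+00, -2.72613e+01,
       -5.43000e-02,  1.71000e-02,  2.00000e-04]), 'eef_pos': array([0.1888, 0.6474, 0.2217]), 'tcp_rot': array([ 8.e-01,  6.e-01, -7.e-04,  6.e-04]), 'ft_force': array([-0.8045, -1.3337,  0.1762]), 'ft_torque': array([ 0.0301, -0.0185,  0.0291]), 'grip_width': np.float64(1.0003)}
scene {'K': [[515.8562, 0.0, 279.3091], [0.0, 515.8562, 205.6655], [0.0, 0.0, 1.0]], 'R': [[0.7631, 0.6459, 0.0206], [0.4582, -0.5183, -0.7221], [-0.4557, 0.5605, -0.6915]], 't': [-0.3885, -0.1723, 1.8621]}
side {'K': [[407.6534, 0.0, 283.6434], [0.0, 407.6534, 206.9253], [0.0, 0.0, 1.0]], 'R': [[0.9735, -0.2289, -0.0012], [-0.154, -0.6511, -0.7432], [0.1693, 0.7237, -0.669]], 't': [-0.5105, 0.1222, 0.9647]}
wrist {'K': [[325.1923, 0.0, 280.1282], [0.0, 325.1923, 208.3292], [0.0, 0.0, 1.0]], 'mount': [[1.0, 0.0002, -0.0002, -0.0], [-0.0001, 0.9599, 0.2803, -0.0769], [0.0002, -0.2803, 0.9599, -0.1616], [0.0, 0.0, 0.0, 1.0]]}
```

View pics/scene0.png

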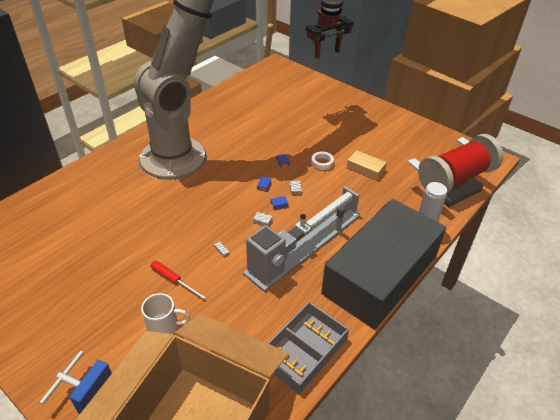

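View pics/side0.png

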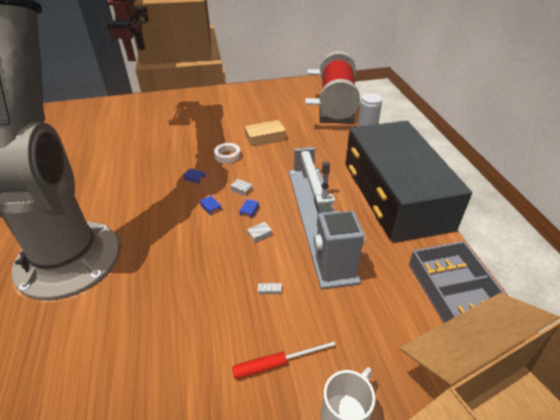

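View pics/wrist0.png

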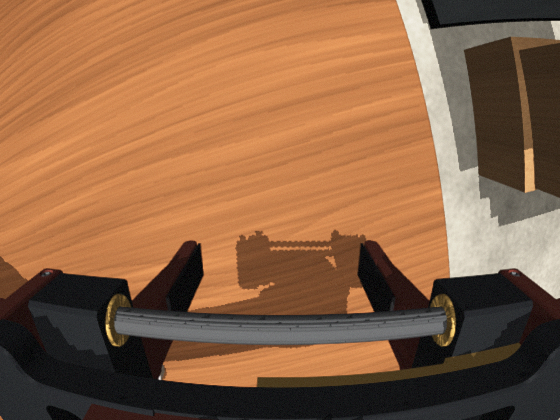

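```bash
cat > h.py <<'E'
import cv2,numpy as np,pickle
from scipy.spatial.transform import Rotation as Ro
def ray(f,px):
    K=f["K"];R=np.array(f["R"]);t=np.array(f["t"])
    d=R.T@np.array([(px[0]-K[0][2])/K[0][0],(px[1]-K[1][2])/K[1][1],1]); return -R.T@t,d/np.linalg.norm(d)
def onz(f,px,z):
    c,d=ray(f,px); return c+d*(z-c[2])/d[2]
def tri(fs,pxs):
    A=np.zeros((3,3));b=np.zeros(3)
    for f,p in zip(fs,pxs):
        c,d=ray(f,p);P=np.eye(3)-np.outer(d,d);A+=P;b+=P@c
    X=np.linalg.solve(A,b); return X
def proj(f,X):
    p=np.array(f["R"])@X+f["t"]; return (np.array(f["K"])@p/p[2])[:2]
def wray(f,pos,q,px):
    K=f["K"];M=np.array(f["mount"])
    v=np.array([px[0]-K[0][2],px[1]-K[1][2]]);r=np.linalg.norm(v);th=r/K[0][0]
    d=np.r_[np.sin(th)*v/max(r,1e-9),np.cos(th)]
    Rt=Ro.from_quat(q).as_matrix()
    return Rt@M[:3,3]+pos, Rt@M[:3,:3]@d
def wonz(f,pos,q,px,z):
    c,d=wray(f,pos,q,px); return c+d*(z-c[2])/d[2]
def wproj(f,pos,q,X):
    M=np.array(f["mount"]);Rt=Ro.from_quat(q).as_matrix()
    p=M[:3,:3].T@(Rt.T@(np.array(X)-pos)-M[:3,3])
    r=np.linalg.norm(p[:2]);th=np.arctan2(r,p[2]);K=f["K"]
    return np.array([K[0][2],K[1][2]])+K[0][0]*th*p[:2]/r
def crop(im,x,y,w,h,s,name):
    cv2.imwrite("pics/"+name,cv2.resize(im[y:y+h,x:x+w],None,fx=s,fy=s,interpolation=cv2.INTER_CUBIC))
E
python3 - <<'E'
from h import *
d=pickle.load(open("f0.pkl","rb"))
crop(d["scene"]["frame"],205,145,160,115,5,"sc1.png")
crop(d["side"]["frame"],180,140,190,150,4,"si1.png")
crop(d["scene"]["frame"],235,180,130,110,6,"sc2.png")
E
```

```text
(no output)
```

View pics/sc1.png

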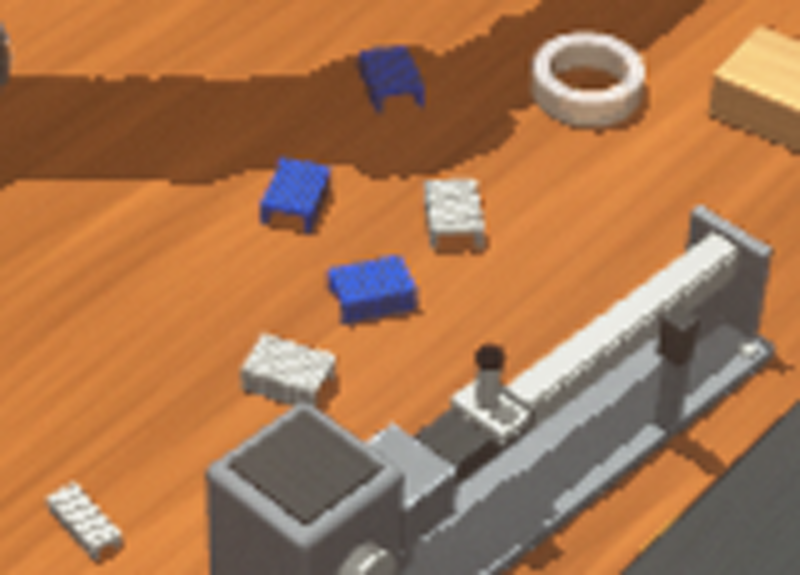

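View pics/si1.png

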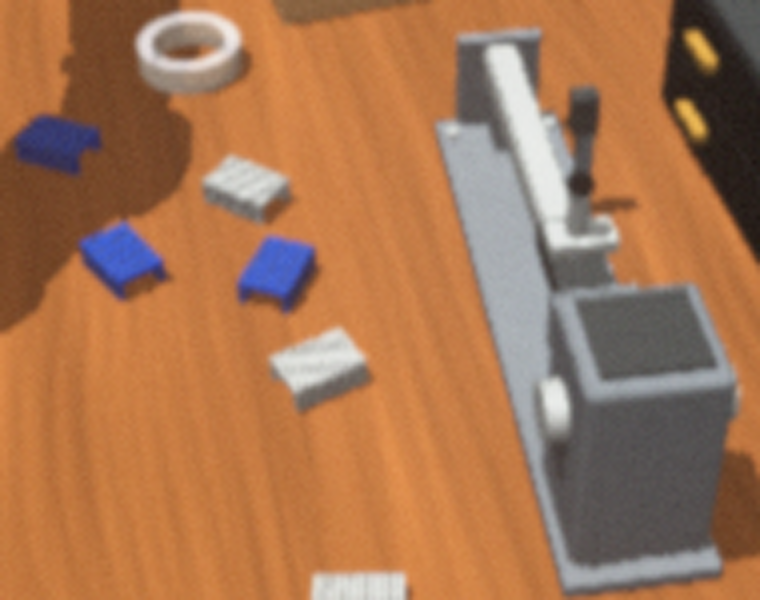

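View pics/sc2.png

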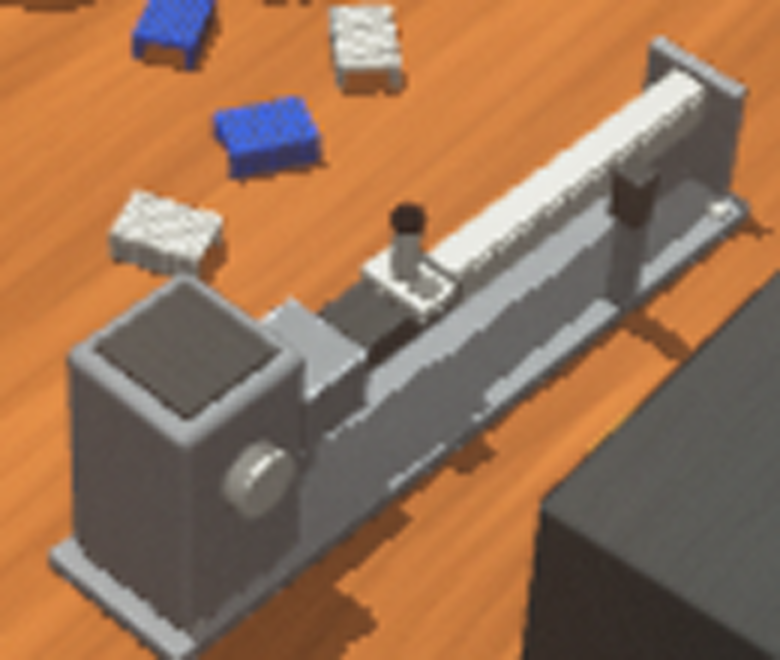

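```bash
cat > fit.py <<'E'
from h import *
from scipy.optimize import least_squares
d=pickle.load(open("f0.pkl","rb"))
S,D=d["scene"],d["side"]
obs=[(S,(302.8,216),(-.035,0,.136)),(S,(283.3,229.7),(-.085,.026,.096)),(S,(295.8,238.7),(-.085,-.026,.096)),
(S,(340.8,209.2),(.0955,-.038,.102)),(S,(349.7,193.8),(.19,0,.08)),
(D,(325,185.7),(-.035,0,.136)),(D,(325.7,164.2),(.0955,-.038,.102)),(D,(305.7,152),(.19,0,.08))]
def w(p,X):
    c,s=np.cos(p[2]),np.sin(p[2]); return np.array([p[0]+c*X[0]-s*X[1],p[1]+s*X[0]+c*X[1],X[2]])
def res(p): return np.concatenate([proj(f,w(p,X))-px for f,px,X in obs])
p0=onz(S,(302.8,216),.136)
best=min((least_squares(res,[p0[0],p0[1],a]) for a in np.arange(-3,3,.7)),key=lambda r:r.cost)
p=best.x
if __name__=="__main__":
    print(p,np.degrees(p[2])); print(np.round(best.fun.reshape(-1,2),1))
    for n,px in [("A",(296,186.5)),("B",(262.3,217)),("nar",(221,248)),("tape",(322,159))]: print(n,onz(S,px,.018))
    for n,px in [("A",(241,185.5)),("B",(259,230.5)),("nar",(270,287))]: print(n,onz(D,px,.018))
    # drawer box top corners
    for px in [(395,205),(447,240),(325,263),(375,300)]: print(px,onz(S,px,.1),onz(S,px,.0))
E
python3 fit.py
```

```text
[0.61955318 0.00171673 1.49665358] 85.75193351243016
[[-1.1 -0. ]
 [-0.8  0.2]
 [-0.1  0.7]
 [-0.7 -0.3]
 [-0.5 -0.5]
 [ 0.3 -1.1]
 [ 1.4 -1.7]
 [-0.  -1.2]]
A [0.44585083 0.16110661 0.018     ]
B [ 0.4571847  -0.02241895  0.018     ]
nar [ 0.45166374 -0.20072198  0.018     ]
tape [0.42250261 0.33829349 0.018     ]
A [0.43850894 0.15532777 0.018     ]
B [ 0.454772   -0.03001998  0.018     ]
nar [ 0.44616726 -0.20410219  0.018     ]
(395, 205) [0.77867901 0.22049846 0.1       ] [0.73710083 0.32342667 0.        ]
(447, 240) [0.96507184 0.19368901 0.1       ] [0.94089422 0.29411446 0.        ]
(325, 263) [ 0.75486861 -0.10279864  0.1       ] [ 0.71106763 -0.03005157  0.        ]
(375, 300) [ 0.92297559 -0.11689935  0.1       ] [ 0.8948681  -0.04546864  0.        ]
```

```bash
cat > go.py <<'E'
import sys,numpy as np
from workcell import observe
from scipy.spatial.transform import Rotation as Ro
def cur():
    o=observe();return o,np.array(o["eef_pos"]),np.array(o["tcp_rot"])
def down(yawdeg):
    a=np.radians(yawdeg);return Ro.from_matrix(np.array([[np.cos(a),np.sin(a),0],[np.sin(a),-np.cos(a),0],[0,0,-1]]))
def delta(P,yaw):
    o,p,q=cur();R=Ro.from_quat(q)
    d=R.inv().apply(np.array(P)-p)*100
    rv=min(((R.inv()*down(yaw+k)).as_rotvec(degrees=True) for k in (0,180)),key=np.linalg.norm)
    return d,rv
if __name__=="__main__":
    a=[float(x) for x in sys.argv[1:]]
    o,p,q=cur();print("t",o["time"],"p",np.round(p,4),"F",np.round(o["ft_force"],1),"w",round(float(o["grip_width"])*87.8,1))
    M=Ro.from_quat(q).as_matrix();print("yaw",np.degrees(np.arctan2(M[1,0],M[0,0])).round(2))
    if a:
        d,r=delta(a[:3],a[3]);print("shift cm",d.round(2),"turn",r.round(2))
E
python3 go.py .49 .13 .28 85.75
```

```text
t 0.15 p [0.1889 0.6476 0.2219] F [ 0.5  0.6 -0.6] w 87.7
yaw 73.74
shift cm [-41.26  43.4   -5.75] turn [ -0.     0.08 -12.01]
```

```bash
python3 -m inch '[[[-4.1,4.3,-0.6],[0,0,-1]],[[-8.2,8.6,-1.2],[0,0,-2]],[[-12.4,13,-1.8],[0,0,-4]],[[-16.5,17.4,-2.4],[0,0,-5]],[[-20.7,21.7,-3],[0,0,-6]],[[-24.8,26,-3.6],[0,0,-7]],[[-28.9,30.4,-4.2],[0,0,-8]],[[-33,34.7,-4.8],[0,0,-10]],[[-37.2,39,-5.4],[0,0,-11]],[[-41.3,43.4,-5.8],[0,0,-12]]]'
cat > look.py <<'E'
import sys
from h import *
from workcell import observe,grab_frame
n=sys.argv[1]; cams=sys.argv[2].split(",") if len(sys.argv)>2 else ["wrist"]
for c in cams:
    o=observe();f=grab_frame(c);f["pos"]=np.array(o["eef_pos"]);f["q"]=np.array(o["tcp_rot"]);f["time"]=o["time"]
    pickle.dump(f,open(f"{n}_{c}.pkl","wb"));cv2.imwrite(f"pics/{n}_{c}.png",f["frame"]);print(c,o["time"],f["pos"].round(4),np.round(o["ft_force"],1))
E
python3 look.py v1
```

```text
time: 1.4
eef_pos: [0.4905, 0.1279, 0.2809]
tcp_rot: [0.733, 0.681, -0.0, 0.0]
ft_force: [0.4, 1.3, -0.3]
grip_width: 0.999
wrist 1.4 [0.4905 0.1279 0.2809] [ 0.4  1.3 -0.3]
```

View pics/v1_wrist.png

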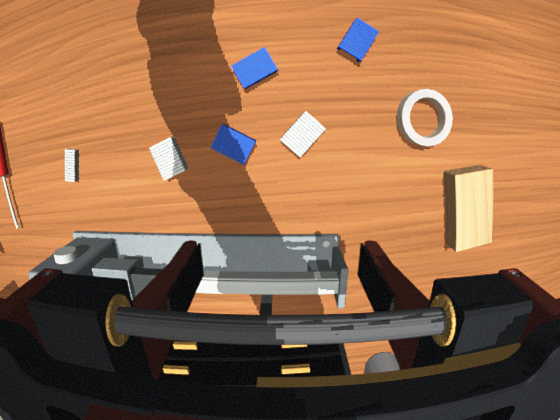

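```bash
python3 - <<'E'
from h import *
f=pickle.load(open("v1_wrist.pkl","rb"))["frame"]
a=cv2.resize(f[105:165,135:205],None,fx=8,fy=8,interpolation=cv2.INTER_CUBIC)[:480]
b=cv2.resize(f[105:165,270:330],None,fx=8,fy=8,interpolation=cv2.INTER_CUBIC)
m=np.hstack([a[:, :560],b])[:, :1040]
cv2.imwrite("pics/v1c.png",cv2.resize(m,None,fx=.75,fy=.75))
print(m.shape)
E
```

```text
(480, 1040, 3)
```

View pics/v1c.png

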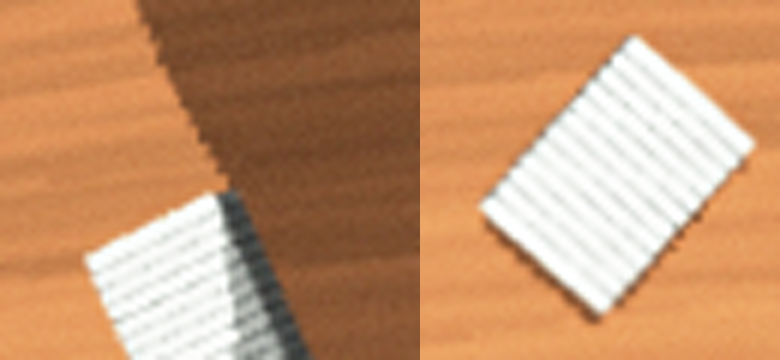

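```bash
python3 - <<'E'
from h import *
g=pickle.load(open("v1_wrist.pkl","rb"));f=g["frame"]
a=cv2.resize(f[130:190,140:200],None,fx=8,fy=8,interpolation=cv2.INTER_CUBIC)
cv2.imwrite("pics/v1d.png",a)
c=[wonz(g,g["pos"],g["q"],p,.018)[:2] for p in [(305.8,111.),(325.8,129.5),(300.2,158),(280.2,139.5)]]
c=np.array(c);print(c.round(4),c.mean(0),[np.linalg.norm(c[i]-c[i-1]).round(4) for i in range(4)])
v=c[0]-c[3];print("long axis yaw",np.degrees(np.arctan2(v[1],v[0])))
v=c[1]-c[2];print("long axis yaw",np.degrees(np.arctan2(v[1],v[0])))
E
```

```text
[[0.4096 0.1666]
 [0.4352 0.1912]
 [0.4708 0.1554]
 [0.4446 0.131 ]] [0.44004091 0.16105938] [np.float64(0.05), np.float64(0.0355), np.float64(0.0505), np.float64(0.0358)]
long axis yaw 134.46699347644713
long axis yaw 134.7947199278725
```

View pics/v1d.png

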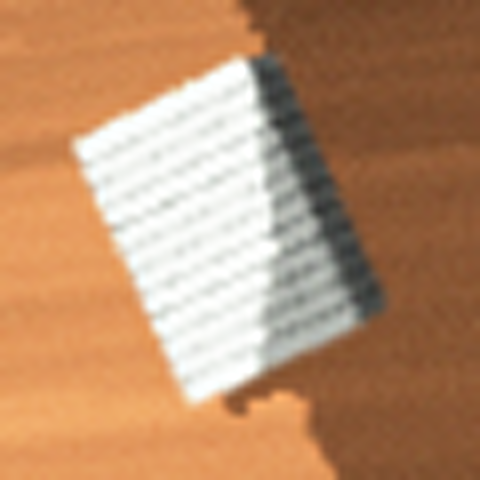

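```bash
python3 - <<'E'
from h import *
g=pickle.load(open("v1_wrist.pkl","rb"))
c=np.array([wonz(g,g["pos"],g["q"],p,.018)[:2] for p in [(149.2,147.7),(171,136.8),(184.75,169.75),(163.75,180.8)]])
print(c.round(4),c.mean(0),[np.linalg.norm(c[i]-c[i-1]).round(4) for i in range(4)])
for v in (c[0]-c[3],c[1]-c[2]): print("long axis yaw",np.degrees(np.arctan2(v[1],v[0])))
crop(g["frame"],20,220,340,100,2.3,"v1e.png")
E
```

```text
[[ 0.4376 -0.0494]
 [ 0.4266 -0.0152]
 [ 0.4735 -0.0012]
 [ 0.4859 -0.0343]] [ 0.45591467 -0.02501826] [np.float64(0.0507), np.float64(0.0359), np.float64(0.0489), np.float64(0.0353)]
long axis yaw -162.65922034295178
long axis yaw -163.41178811338455
```

View pics/v1e.png

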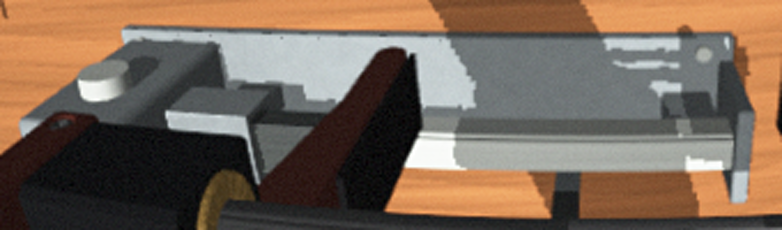

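```bash
python3 go.py .6195 -.033 .22 85.75
```

```text
t 1.45 p [0.4943 0.1194 0.2817] F [ 3.3 -5.1  0.6] w 87.6
yaw 85.26
shift cm [-14.13  13.72   6.27] turn [ 0.21  0.23 -0.49]
```

```bash
python3 -m inch '[[[-3,3,1],[0,0,0]],[[-6,6,2],[0,0,0]],[[-9,9,3],[0,0,0]],[[-12,12,4],[0,0,0]],[[-14.1,13.5,5],[0,0,0]],[[-14.1,13.5,6.3],[0,0,-0.5]],[[-14.1,13.5,6.3],[0,0,-0.5]],[[-14.1,13.5,6.3],[0,0,-0.5]],[[-14.1,13.5,6.3],[0,0,-0.5]],[[-14.1,13.5,6.3],[0,0,-0.5]]]' 4
python3 look.py v2
```

```text
time: 2.7
eef_pos: [0.6175, -0.032, 0.2202]
tcp_rot: [0.733, 0.681, 0.0, 0.003]
ft_force: [0.3, 0.0, 0.2]
grip_width: 0.454
wrist 2.7 [ 0.6175 -0.032   0.2202] [0.3 0.  0.2]
```

View pics/v2_wrist.png

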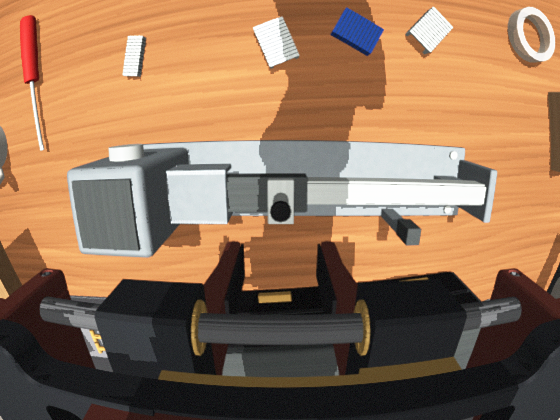

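```bash
python3 - <<'E'
from h import *
g=pickle.load(open("v2_wrist.pkl","rb"))
crop(g["frame"],160,130,190,125,4.2,"v2a.png")
crop(g["frame"],340,130,170,125,4.6,"v2b.png")
E
```

```text
(no output)
```

View pics/v2a.png

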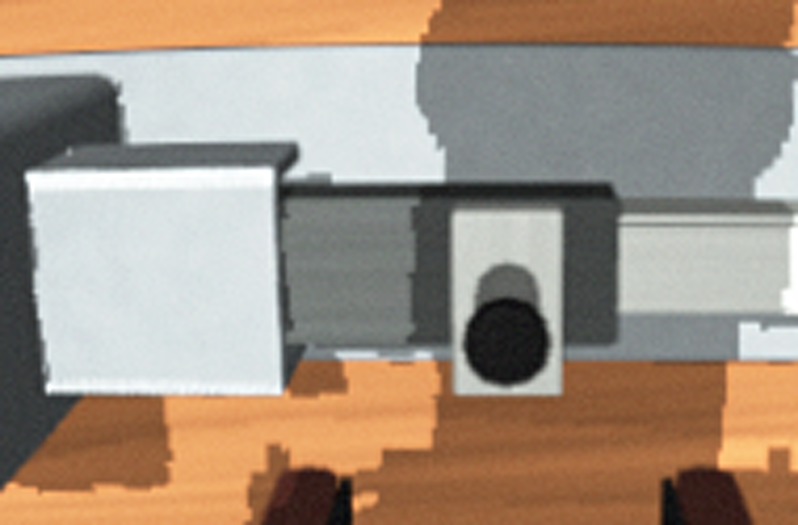

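View pics/v2b.png

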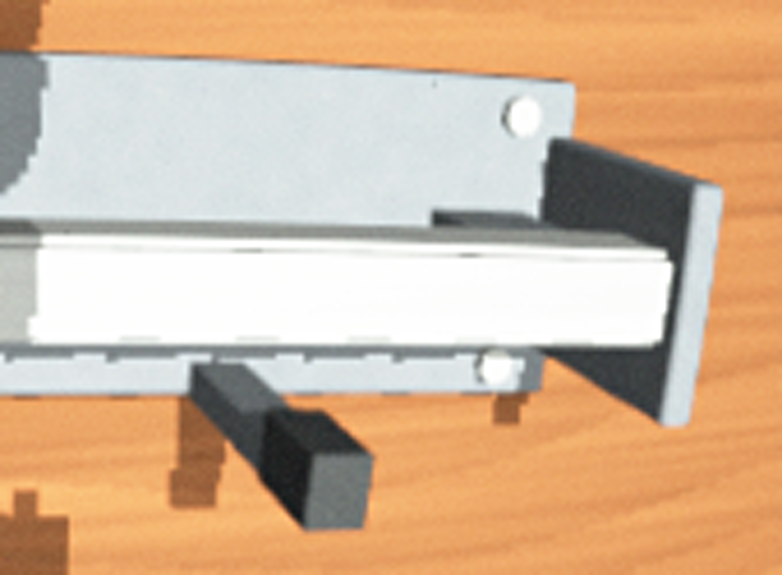

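```bash
cat > fit2.py <<'E'
from h import *
from scipy.optimize import least_squares
g=pickle.load(open("v2_wrist.pkl","rb"))
obs=[((280.7,211.2),(-35,0,136)),((267.6,179.3),(-47,21,96)),((293.8,179.3),(-23,21,96)),((293.8,223.8),(-23,-21,96)),((268.1,223.8),(-47,-21,96)),
((226,169.8),(-85,26,96)),((227.4,223.1),(-85,-26,96)),((407.8,229.1),(88,-29,102)),((420.9,229.3),(103,-29,102)),((419.1,244.6),(103,-47,102)),((406.3,244.6),(88,-47,102)),((486.1,187.2),(190,9.5,80)),((483.5,205),(190,-9.5,80))]
def w(p,X):
    X=np.array(X)/1000;c,s=np.cos(p[2]),np.sin(p[2]); return np.array([p[0]+c*X[0]-s*X[1],p[1]+s*X[0]+c*X[1],X[2]])
def res(p): return np.concatenate([wproj(g,g["pos"],g["q"],w(p,X))-px for px,X in obs])
r=least_squares(res,[.6195,.0017,1.4967],loss="soft_l1")
print(r.x,np.degrees(r.x[2]));print(res(r.x).reshape(-1,2).round(1).tolist())
print("handle",w(r.x,(-35,0,116)))
E
python3 fit2.py
```

```text
[0.61814244 0.00308566 1.5024113 ] 86.08182678409489
[[-0.1, 0.7], [-0.4, -3.0], [0.3, -3.1], [-0.0, -3.0], [-0.2, -2.9], [-1.0, 1.5], [0.3, 2.8], [0.4, 0.5], [1.0, -0.0], [0.4, 1.6], [-0.4, 2.2], [-0.1, 0.2], [0.1, -1.0]]
handle [ 0.61575083 -0.03183253  0.116     ]
```

```bash
cat >> fit2.py <<'E'
O=obs
for tag,sel in (("nohandle",O[5:]),("handle",O[:5]),("rail+block edges",O[1:5])):
    def res2(p): return np.concatenate([wproj(g,g["pos"],g["q"],w(p,X))-px for px,X in sel])
    if tag=="nohandle": rr=least_squares(res2,[.6195,.0017,1.4967]); P=rr.x
    else:
        rr=least_squares(lambda s:np.concatenate([wproj(g,g["pos"],g["q"],w(P,np.array(X)+[s[0],s[1],0]))-px for px,X in sel]),[0,0])
    print(tag,rr.x,rr.fun.reshape(-1,2).round(1).tolist())
E
python3 fit2.py
```

```text
[0.61814244 0.00308566 1.5024113 ] 86.08182678409489
[[-0.1, 0.7], [-0.4, -3.0], [0.3, -3.1], [-0.0, -3.0], [-0.2, -2.9], [-1.0, 1.5], [0.3, 2.8], [0.4, 0.5], [1.0, -0.0], [0.4, 1.6], [-0.4, 2.2], [-0.1, 0.2], [0.1, -1.0]]
handle [ 0.61575083 -0.03183253  0.116     ]
nohandle [0.61658405 0.00327018 1.49392813] [[-0.8, -1.0], [0.0, 0.6], [0.3, -0.3], [1.0, -0.7], [0.2, 1.0], [-0.6, 1.4], [0.0, 0.2], [0.1, -0.9]]
handle [ 0.01283881 -3.85945478] [[0.0, 3.1], [-0.1, -0.9], [0.5, -0.8], [-0.2, -0.9], [-0.3, -1.0]]
rail+block edges [ 0.02235914 -4.70865073] [[-0.1, -0.0], [0.5, 0.1], [-0.2, -0.0], [-0.3, -0.1]]
```

```bash
python3 go.py .617 -.0317 .101 85.8
```

```text
t 2.75 p [ 0.6175 -0.0321  0.2202] F [ 0.4 -0.4 -0. ] w 40.0
yaw 85.79
shift cm [ 0.08 -0.1  11.92] turn [ 0.24  0.21 -0.01]
```

```bash
python3 -m inch '[[[0,-0.1,3],[0.2,0.2,0]],[[0,-0.1,6],[0.2,0.2,0]],[[0,-0.1,8],[0.2,0.2,0]],[[0,-0.1,10],[0.2,0.2,0]],[[0,-0.1,11],[0.2,0.2,0]],[[0,-0.1,11.9],[0.2,0.2,0]],[[0,-0.1,11.9],[0.2,0.2,0]],[[0,-0.1,11.9],[0.2,0.2,0]],[[0,-0.1,11.9],[0.2,0.2,0]],[[0,-0.1,11.9],[0.2,0.2,0]]]' 4
python3 look.py v3
```

```text
time: 4.0
eef_pos: [0.6172, -0.0325, 0.1015]
tcp_rot: [0.733, 0.681, 0.0, 0.001]
ft_force: [-0.0, 1.3, -0.5]
grip_width: 0.451
wrist 4.0 [ 0.6172 -0.0325  0.1015] [-0.   1.3 -0.5]
```

View pics/v3_wrist.png

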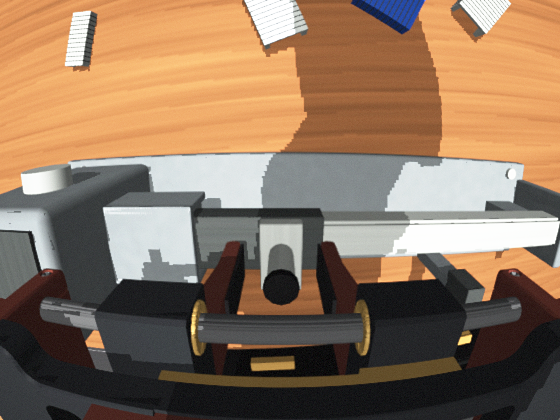

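```bash
python3 - <<'E'
from h import *
g=pickle.load(open("v3_wrist.pkl","rb"))
p=g["pos"]
for z in (.136,.096): print(wproj(g,p,g["q"],[p[0],p[1],z]))
print(wonz(g,p,g["q"],(281,287),.136), wonz(g,p,g["q"],(281.5,219),.096),wonz(g,p,g["q"],(204,192),.096))
E
```

```text
[280.28166645 292.89067857]
[280.26778646 256.1305065 ]
[ 0.61408569 -0.0319842   0.136     ] [ 0.59520595 -0.03025223  0.096     ] [ 0.57702546 -0.07071039  0.096     ]
```

```bash
python3 -m inch '[[[0,0,0],[0,0,0]],[[0,0,0],[0,0,0]],[[0,0,0],[0,0,0]],[[0,0,0],[0,0,0]],[[1,0,0],[0,0,0]],[[2.5,0,0],[0,0,0]],[[4,0,0],[0,0,0]],[[5.5,0,0],[0,0,0]],[[7,0,0],[0,0,0]],[[8,0,0],[0,0,0]]]' 0
python3 go.py .6289 .1200 .1015 85.8
```

```text
time: 5.3
eef_pos: [0.6228, 0.0459, 0.1014]
tcp_rot: [0.733, 0.68, -0.001, 0.001]
ft_force: [-0.4, -6.6, 1.2]
grip_width: 0.152
t 5.3 p [0.6228 0.0459 0.1014] F [-0.4 -6.6  1.2] w 13.3
yaw 85.74
shift cm [ 7.44  0.05 -0.03] turn [ 0.06  0.16 -0.06]
```

```bash
python3 -m inch '[[[1.2,0,0],[0,0,0]],[[2.5,0,0],[0,0,0]],[[3.7,0,0],[0,0,0]],[[5,0,0],[0,0,0]],[[6,0,0],[0,0,0]],[[7,0,0],[0,0,0]],[[7.3,0,0],[0,0,0]],[[7.6,0,0],[0,0,0]],[[7.6,0,0],[0,0,0]],[[7.6,0,0],[0,0,0]]]' 0
python3 go.py; python3 look.py v4 wrist,scene
```

```text
time: 6.55
eef_pos: [0.6282, 0.1177, 0.1014]
tcp_rot: [0.734, 0.679, -0.003, 0.003]
ft_force: [-1.7, -9.6, 2.3]
grip_width: 0.148
t 6.55 p [0.6282 0.1177 0.1014] F [-1.7 -9.6  2.3] w 13.0
yaw 85.57
wrist 6.55 [0.6282 0.1177 0.1014] [-1.7 -9.6  2.3]
scene 6.6 [0.6282 0.1178 0.1014] [-3.  -9.7  4. ]
```

View pics/v4_wrist.png

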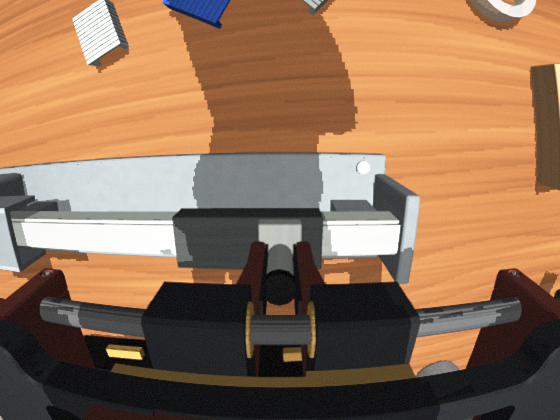

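```bash
python3 -m inch '[[[0.4,0,0],[0,0,0]],[[0.8,0,0],[0,0,0]],[[0.8,0,0],[0,0,0]],[[0.8,0.4,0],[0,0,0]],[[0.8,0.7,0],[0,0,0]],[[0.8,1,0],[0,0,0]],[[0.8,1.3,0],[0,0,0]],[[0.8,1.6,0],[0,0,0]],[[0.8,1.7,0],[0,0,0]],[[0.8,1.7,0],[0,0,0]]]' 0
python3 look.py v5 wrist,scene
```

```text
time: 7.9
eef_pos: [0.6412, 0.1209, 0.1012]
tcp_rot: [0.735, 0.678, -0.008, 0.001]
ft_force: [-14.6, -9.0, 14.2]
grip_width: 0.152
wrist 7.9 [0.6412 0.1209 0.1012] [-14.6  -9.   14.2]
scene 7.95 [0.6412 0.1209 0.1012] [-15.9  -9.9  14.8]
```

View pics/v5_wrist.png

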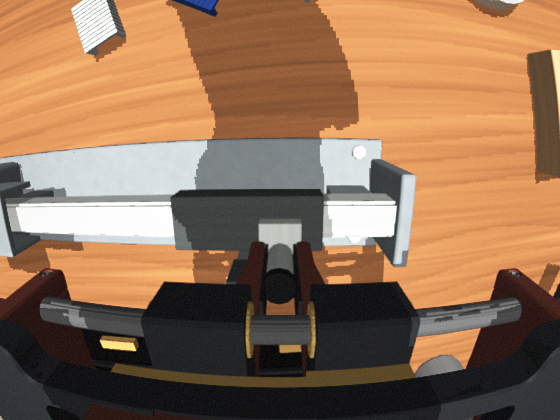

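```bash
python3 -m inch '[[[0.2,-0.1,0],[0,0,0]],[[0.1,-0.1,0],[0,0,0]],[[0,-0.1,0],[0,0,0]],[[-0.1,-0.1,0],[0,0,0]],[[-0.2,-0.1,0],[0,0,0]],[[-0.3,-0.1,0],[0,0,0]],[[-0.4,-0.1,0],[0,0,0]],[[-0.4,-0.1,0],[0,0,0]],[[-0.4,-0.1,0],[0,0,0]],[[-0.4,-0.1,0],[0,0,0]]]' 0
```

```text
time: 9.25
eef_pos: [0.6399, 0.1164, 0.1014]
tcp_rot: [0.735, 0.678, -0.008, 0.001]
ft_force: [-0.4, -5.5, 1.9]
grip_width: 0.151
```

```bash
python3 -m inch '[[[-0.1,0,0],[0,0,0]],[[-0.2,0,0],[0,0,0]],[[-0.3,0,0],[0,0,0]],[[-0.3,0,0],[0,0,0]],[[-0.3,0,0],[0,0,0]],[[-0.3,0,0],[0,0,0]],[[-0.3,0,0],[0,0,0]],[[-0.3,0,0],[0,0,0]],[[-0.3,0,0],[0,0,0]],[[-0.3,0,0],[0,0,0]]]' 0;python3 look.py v6
```

```text
time: 10.5
eef_pos: [0.6399, 0.1163, 0.1014]
tcp_rot: [0.734, 0.679, -0.007, 0.0]
ft_force: [1.1, 4.8, -1.8]
grip_width: 0.154
wrist 10.5 [0.6399 0.1163 0.1014] [ 1.1  4.8 -1.8]
```

View pics/v6_wrist.png

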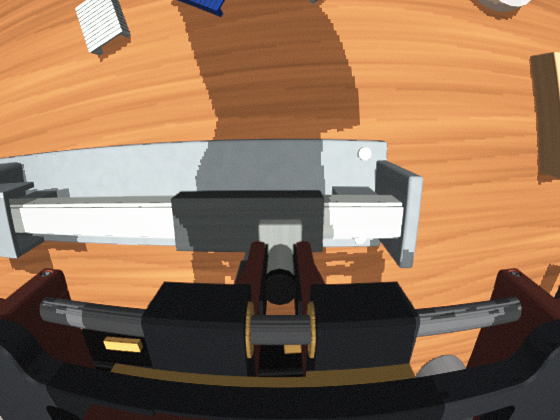

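```bash
python3 -m inch '[[[0,0,0],[0,0,0]],[[0,0,0],[0,0,0]],[[0,0,-0.5],[0,0,0]],[[0,0,-2],[0,0,0]],[[0,0,-4],[0,0,0]],[[0,0,-6],[0,0,0]],[[0,0,-9],[0,0,0]],[[0,-2,-11],[0,0,0]],[[0.5,-5,-12],[0,0,5]],[[1,-8,-12],[0,0,10]]]' 2.6;python3 look.py v7;python3 go.py .440 .161 .07 44.6
```

```text
time: 11.8
eef_pos: [0.5622, 0.1338, 0.2244]
tcp_rot: [0.792, 0.611, -0.005, 0.001]
ft_force: [-0.3, 0.3, 0.1]
grip_width: 0.293
wrist 11.8 [0.5622 0.1338 0.2244] [-0.3  0.3  0.1]
t 11.85 p [0.5583 0.1351 0.2235] F [-3.4 -0.6 -0.7] w 26.0
yaw 75.23
shift cm [ -0.36 -11.97  15.45] turn [-0.32  0.67 30.63]
```

View pics/v7_wrist.png

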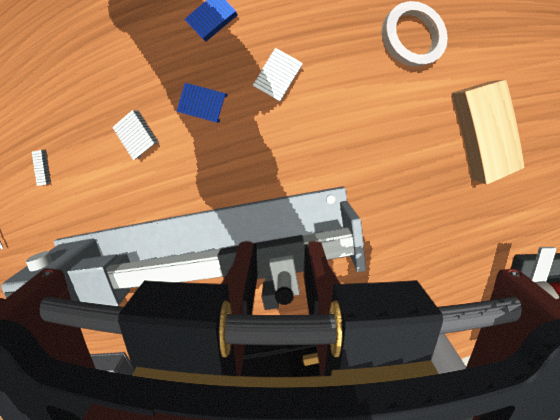

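```bash
python3 -m inch '[[[0,-3,1],[0,0,5]],[[-0.1,-6,3],[0,0,11]],[[-0.2,-9,6],[0,0,18]],[[-0.3,-11,9],[0,0,25]],[[-0.4,-12,12],[-0.3,0.6,30]],[[-0.4,-12,14],[-0.3,0.6,30.6]],[[-0.4,-12,15.4],[-0.3,0.6,30.6]],[[-0.4,-12,15.4],[-0.3,0.6,30.6]],[[-0.4,-12,15.4],[-0.3,0.6,30.6]],[[-0.4,-12,15.4],[-0.3,0.6,30.6]]]' 5.5;python3 look.py v8;python3 go.py .440 .161 .004 44.6
```

```text
time: 13.1
eef_pos: [0.4403, 0.161, 0.0713]
tcp_rot: [0.925, 0.38, 0.0, 0.0]
ft_force: [-0.4, -0.7, -0.5]
grip_width: 0.621
wrist 13.1 [0.4403 0.161  0.0713] [-0.4 -0.7 -0.5]
t 13.15 p [0.4401 0.161  0.0712] F [0.4 0.6 0. ] w 54.9
yaw 44.63
shift cm [-0.01 -0.01  6.72] turn [ 0.01 -0.01  0.03]
```

View pics/v8_wrist.png

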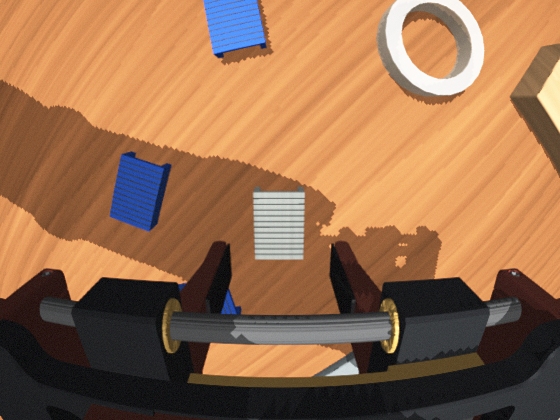

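```bash
python3 - <<'E'
from h import *
g=pickle.load(open("v8_wrist.pkl","rb"))
R=Ro.from_quat(g["q"])
for px in [(253,191),(303,191),(304,259),(254,259),(240,314),(232,290)]:
    X=wonz(g,g["pos"],g["q"],px,.018); print(px,X.round(4),"tool",(R.inv().apply(X-g["pos"])*1000).round(1))
E
```

```text
(253, 191) [0.4086 0.1667 0.018 ] tool [-18.5 -26.4  53.3]
(303, 191) [0.4328 0.1906 0.018 ] tool [ 15.5 -26.4  53.3]
(304, 259) [0.4698 0.1558 0.018 ] tool [17.4 24.4 53.3]
(254, 259) [0.4438 0.1302 0.018 ] tool [-19.1  24.4  53.3]
(240, 314) [0.4692 0.0861 0.018 ] tool [-32.   73.6  53.3]
(232, 290) [0.4499 0.0986 0.018 ] tool [-36.9  51.2  53.3]
```

```bash
python3 -m inch '[[[0,0,1],[0,0,0]],[[0,0,2],[0,0,0]],[[0,0,3],[0,0,0]],[[0,0,4],[0,0,0]],[[0,0,5],[0,0,0]],[[0,-0.1,6],[0,0,0]],[[0,-0.1,6.5],[0,0,0]],[[-0.1,-0.1,6.7],[0,0,0]],[[-0.1,-0.1,6.7],[0,0,0]],[[-0.1,-0.1,6.7],[0,0,0]]]' 5.5; python3 -m inch '[[[0,0,0],[0,0,0]],[[0,0,0],[0,0,0]],[[0,0,0],[0,0,0]],[[0,0,0],[0,0,0]],[[0,0,-1],[0,0,0]],[[0,0,-3],[0,0,0]],[[0,0,-6],[0,0,0]],[[0,0,-10],[0,0,0]],[[0,0,-14],[0,0,0]],[[0,0,-16],[0,0,0]]]' 0; python3 look.py v9
```

```text
time: 14.4
eef_pos: [0.4389, 0.161, 0.0044]
tcp_rot: [0.925, 0.38, 0.0, 0.0]
ft_force: [0.1, 0.3, 0.7]
grip_width: 0.632
time: 15.65
eef_pos: [0.4394, 0.1611, 0.1668]
tcp_rot: [0.925, 0.379, 0.002, -0.0]
ft_force: [-0.9, -0.6, -1.2]
grip_width: 0.396
wrist 15.65 [0.4394 0.1611 0.1668] [-0.9 -0.6 -1.2]
```

View pics/v9_wrist.png

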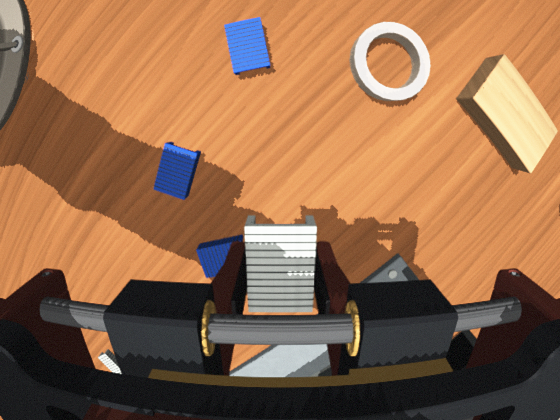

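```bash
python3 - <<'E'
from h import *
g=pickle.load(open("v9_wrist.pkl","rb"))
R=Ro.from_quat(g["q"])
for px in [(246,226),(316,226),(318,311),(245,311)]:
    c,d=wray(g,g["pos"],g["q"],px); c=R.inv().apply(c-g["pos"]);d=R.inv().apply(d)
    print(px,((c+d*(-.0136-c[2])/d[2])*1000).round(1))
E
python3 go.py .6135 -.0536 .13 -4.2
```

```text
(246, 226) [-16.5 -24.7 -13.6]
(316, 226) [ 17.4 -24.7 -13.6]
(318, 311) [ 20.6  24.7 -13.6]
(245, 311) [-19.2  24.7 -13.6]
t 15.7 p [0.4404 0.1615 0.1683] F [0.6 0.7 0.4] w 35.0
yaw 44.58
shift cm [-2.79 27.47  3.84] turn [-0.1  -0.34 48.78]
```

```bash
python3 -m inch '[[[-0.4,4,0],[0,0,7]],[[-0.8,8,0],[0,0,14]],[[-1.2,12,0],[0,0,21]],[[-1.6,16,0.5],[0,0,28]],[[-2,20,1],[0,0,35]],[[-2.4,24,2],[0,0,42]],[[-2.8,27.5,3],[-0.1,-0.3,48.8]],[[-2.8,27.5,3.8],[-0.1,-0.3,48.8]],[[-2.8,27.5,3.8],[-0.1,-0.3,48.8]],[[-2.8,27.5,3.8],[-0.1,-0.3,48.8]]]' 0; python3 look.py v10; python3 go.py
```

```text
time: 16.95
eef_pos: [0.6131, -0.0526, 0.1304]
tcp_rot: [0.999, -0.036, 0.0, -0.001]
ft_force: [0.1, 0.5, 0.1]
grip_width: 0.396
wrist 16.95 [ 0.6131 -0.0526  0.1304] [0.1 0.5 0.1]
t 17.0 p [ 0.6133 -0.0527  0.1307] F [-0.5  0.5 -1.2] w 34.8
yaw -4.11
```

View pics/v10_wrist.png

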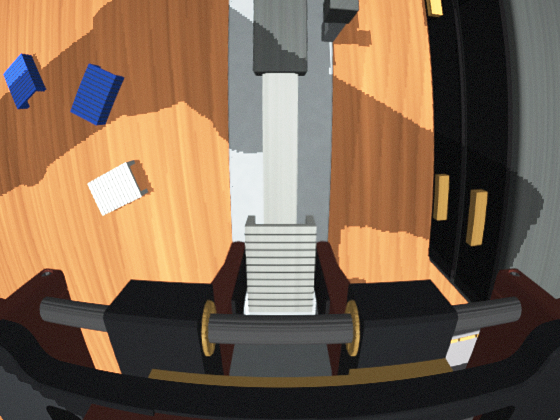

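```bash
python3 - <<'E'
from h import *
g=pickle.load(open("v10_wrist.pkl","rb"))
crop(g["frame"],215,0,130,330,2,"v10t.png")
crop(g["frame"],235,60,90,100,6,"v10a.png");crop(g["frame"],235,150,90,100,6,"v10b.png")
E
```

```text
(no output)
```

View pics/v10a.png

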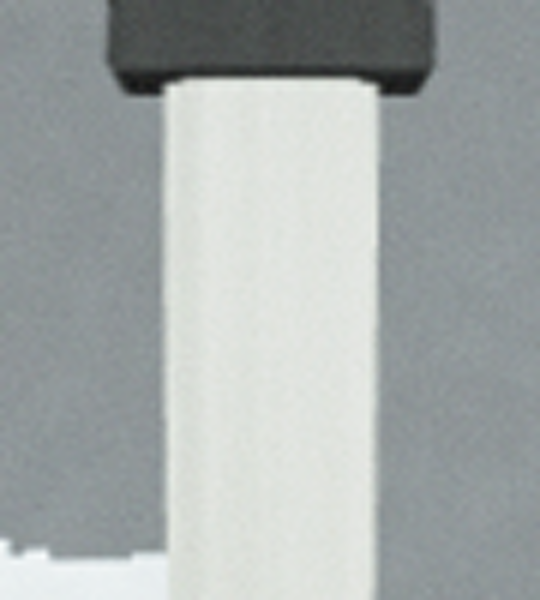

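View pics/v10b.png

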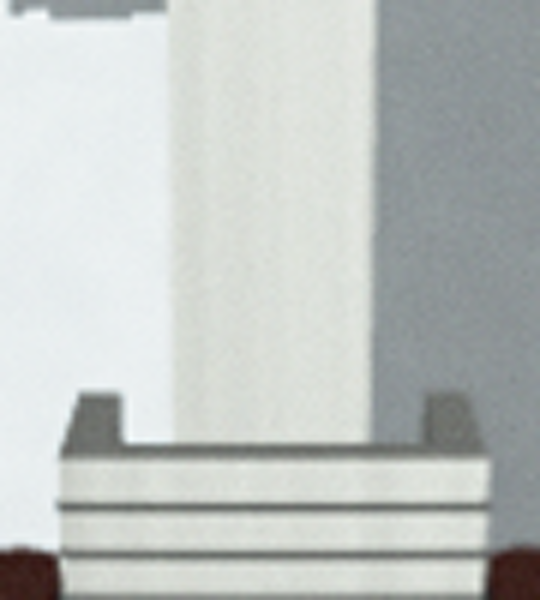

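```bash
python3 - <<'E'
from h import *
g=pickle.load(open("v10_wrist.pkl","rb"))
R=Ro.from_quat(g["q"])
for px,z in [((280,71.5),.086),((280.3,76.7),.08),((280.25,216.7),.08)]:
    X=wonz(g,g["pos"],g["q"],px,z);print(X.round(4),(R.inv().apply(X-g["pos"])*1000).round(1))
E
```

```text
[0.6206 0.0524 0.086 ] [-1.000e-01 -1.052e+02  4.450e+01]
[0.6206 0.0497 0.08  ] [ 1.000e-01 -1.026e+02  5.050e+01]
[ 0.6139 -0.0437  0.08  ] [ 0.1 -8.9 50.4]
```

```bash
python3 -m inch '[[[0,0,1],[0,0,0]],[[0,0,2],[0,0,0]],[[0,0,3],[0,0,0]],[[0,0,3.6],[0,0,0]],[[0,0,4.2],[0,0,0]],[[0,0,4.7],[0,0,0]],[[0,0,5.2],[0,0,0]],[[0,0,5.6],[0,0,0]],[[0,0,5.9],[0,0,0]],[[0,0,6],[0,0,0]]]' 0; python3 look.py v11; python3 go.py
```

```text
time: 18.25
eef_pos: [0.6133, -0.0526, 0.0707]
tcp_rot: [0.999, -0.036, 0.0, -0.001]
ft_force: [-2.7, 0.3, 6.2]
grip_width: 0.393
wrist 18.25 [ 0.6133 -0.0526  0.0707] [-2.7  0.3  6.2]
t 18.3 p [ 0.6133 -0.0526  0.0707] F [-0.3  0.5 -1. ] w 34.6
yaw -4.11
```

View pics/v11_wrist.png

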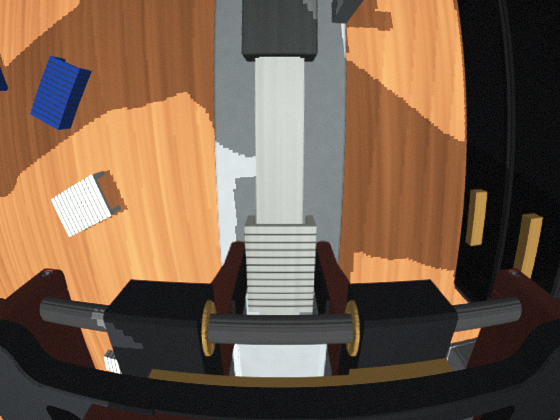

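```bash
python3 -m inch '[[[0,0,0],[0,0,0]],[[0,0,0],[0,0,0]],[[0,0,0],[0,0,0]],[[0,0,-1],[0,0,0]],[[0,0,-2.5],[0,0,0]],[[0,0,-4.5],[0,0,0]],[[0,0,-7],[0,0,0]],[[0,0,-10],[0,0,0]],[[-4,0,-10],[0,0,8]],[[-8,0,-10],[0,0,16]]]' 4.6; python3 look.py v12; python3 go.py .456 -.025 .07 -73
```

```text
time: 19.55
eef_pos: [0.5332, -0.0473, 0.1722]
tcp_rot: [0.984, -0.177, 0.001, -0.001]
ft_force: [0.2, 0.2, 0.3]
grip_width: 0.524
wrist 19.55 [ 0.5332 -0.0473  0.1722] [0.2 0.2 0.3]
t 19.6 p [ 0.5272 -0.0473  0.1708] F [-4.3 -1.  -1.9] w 46.0
yaw -20.84
shift cm [-7.39  0.47 10.12] turn [ 0.    0.34 52.16]
```

View pics/v12_wrist.png

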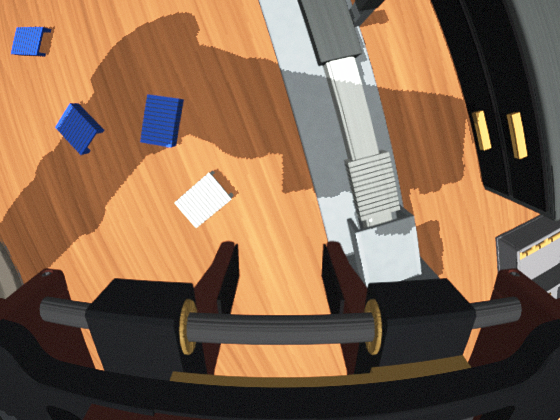

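```bash
python3 -m inch '[[[-1,0.1,1],[0,0,6]],[[-2.5,0.2,2],[0,0,15]],[[-4,0.3,4],[0,0,24]],[[-5.5,0.4,6],[0,0,33]],[[-7,0.5,8],[0,0,42]],[[-7.4,0.5,10],[0,0.3,50]],[[-7.4,0.5,10.1],[0,0.3,52.2]],[[-7.4,0.5,10.1],[0,0.3,52.2]],[[-7.4,0.5,10.1],[0,0.3,52.2]],[[-7.4,0.5,10.1],[0,0.3,52.2]]]' 5.5; python3 look.py v13; python3 go.py .456 -.025 .004 -73
python3 - <<'E'
from h import *
g=pickle.load(open("v13_wrist.pkl","rb"))
crop(g["frame"],230,160,100,120,5,"v13a.png")
E
```

```text
time: 20.85
eef_pos: [0.4565, -0.0253, 0.0708]
tcp_rot: [0.804, -0.595, -0.0, -0.001]
ft_force: [-0.5, 0.0, 1.8]
grip_width: 0.624
wrist 20.85 [ 0.4565 -0.0253  0.0708] [-0.5  0.   1.8]
t 20.9 p [ 0.4563 -0.0253  0.0706] F [0.4 0.2 0.1] w 54.8
yaw -73.0
shift cm [-0.03  0.03  6.66] turn [-0.04  0.05 -0.  ]
```

View pics/v13_wrist.png

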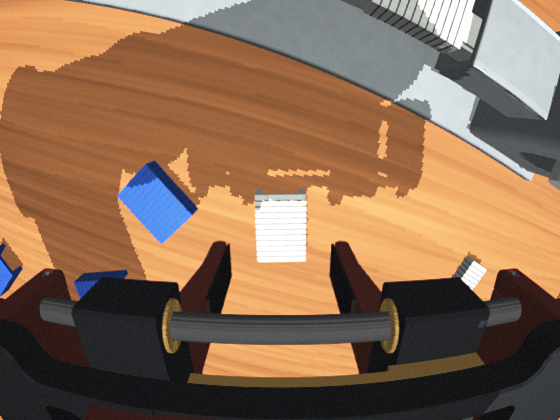

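View pics/v13a.png

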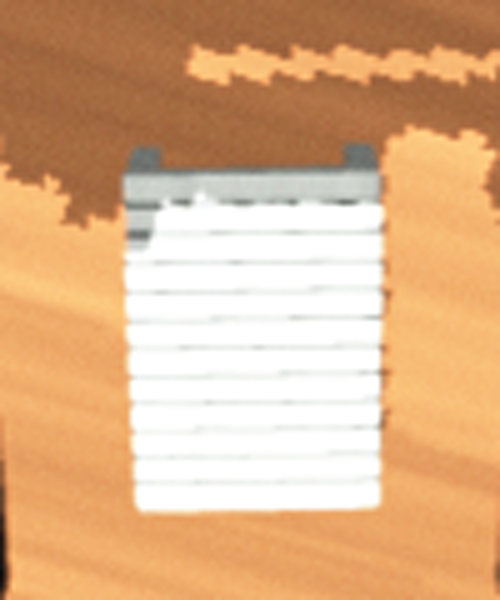

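```bash
python3 -m inch '[[[0,0.1,1],[0,0,0]],[[0,0.1,2],[0,0,0]],[[0,0.1,3],[0,0,0]],[[0,0.1,4],[0,0,0]],[[0,0.1,5],[0,0,0]],[[0,0.1,6],[0,0,0]],[[0,0.1,6.4],[0,0,0]],[[0,0.1,6.6],[0,0,0]],[[0,0.1,6.6],[0,0,0]],[[0,0.1,6.6],[0,0,0]]]' 5.5; python3 -m inch '[[[0,0,0],[0,0,0]],[[0,0,0],[0,0,0]],[[0,0,0],[0,0,0]],[[0,0,0],[0,0,0]],[[0,0,-1],[0,0,0]],[[0,0,-3],[0,0,0]],[[0,0,-6],[0,0,0]],[[0,0,-10],[0,0,0]],[[0,0,-13],[0,0,0]],[[0,0,-14],[0,0,0]]]' 0; python3 look.py v14; python3 go.py .6185 .0075 .13 -4.1
```

```text
time: 22.15
eef_pos: [0.4556, -0.0255, 0.0048]
tcp_rot: [0.804, -0.595, 0.0, -0.001]
ft_force: [-0.4, 0.2, 0.3]
grip_width: 0.629
time: 23.4
eef_pos: [0.456, -0.0255, 0.1462]
tcp_rot: [0.804, -0.595, 0.001, -0.002]
ft_force: [0.0, 0.1, -1.2]
grip_width: 0.395
wrist 23.4 [ 0.456  -0.0255  0.1462] [ 0.   0.1 -1.2]
t 23.45 p [ 0.4561 -0.0255  0.1463] F [ 0.7 -0.3  0.2] w 34.9
yaw -72.99
shift cm [  1.6  -16.49   1.68] turn [-2.100e-01 -6.000e-02 -6.889e+01]
```

View pics/v14_wrist.png

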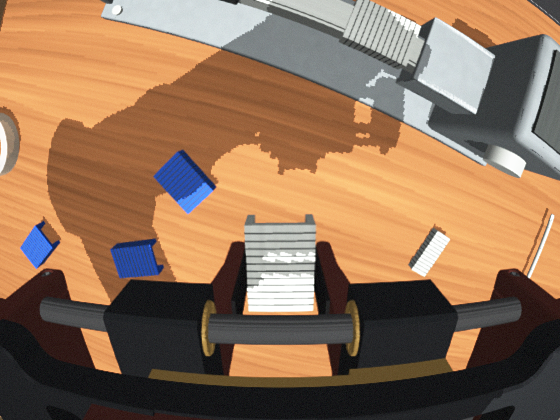

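```bash
python3 -m inch '[[[0,-1,0],[0,0,-8]],[[0.2,-3,0],[0,0,-17]],[[0.4,-6,0],[0,0,-26]],[[0.7,-9,0],[0,0,-35]],[[1,-12,0.5],[0,0,-44]],[[1.4,-15,1],[0,0,-53]],[[1.6,-16.4,1.7],[0,0,-62]],[[1.6,-16.4,1.7],[-0.2,0,-68.9]],[[1.6,-16.4,1.7],[-0.2,0,-68.9]],[[1.6,-16.4,1.7],[-0.2,0,-68.9]]]' 0; python3 look.py v15; python3 go.py .6176 .0082 .13 -4.1
python3 - <<'E'
from h import *
g=pickle.load(open("v15_wrist.pkl","rb"))
crop(g["frame"],235,150,90,100,6,"v15b.png")
E
```

```text
time: 24.7
eef_pos: [0.6171, 0.0072, 0.1292]
tcp_rot: [0.999, -0.037, -0.0, 0.0]
ft_force: [-0.9, -1.0, -2.0]
grip_width: 0.398
wrist 24.7 [0.6171 0.0072 0.1292] [-0.9 -1.  -2. ]
t 24.75 p [0.6172 0.0072 0.1294] F [ 0.  -0.6  0.5] w 35.0
yaw -4.21
shift cm [ 0.03 -0.1  -0.06] turn [ 0.03 -0.01 -0.11]
```

View pics/v15_wrist.png

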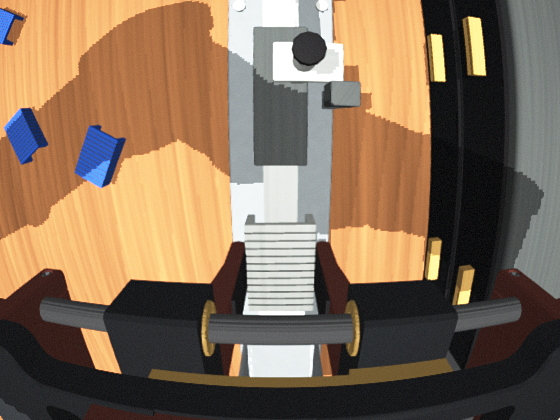

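View pics/v15b.png

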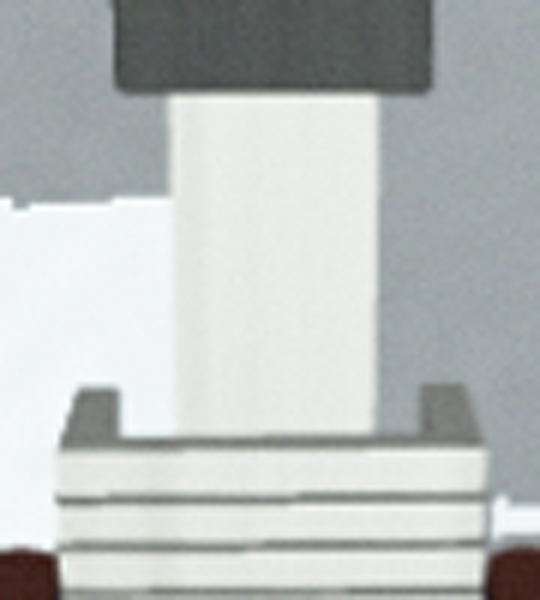

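```bash
python3 -m inch '[[[0,0,1],[0,0,0]],[[0,0,2],[0,0,0]],[[0.05,0,3],[0,0,0]],[[0.05,0,3.6],[0,0,0]],[[0.05,0,4.2],[0,0,0]],[[0.05,0,4.7],[0,0,0]],[[0.05,0,5.2],[0,0,0]],[[0.05,0,5.6],[0,0,0]],[[0.05,0,5.8],[0,0,0]],[[0.05,0,5.9],[0,0,0]]]' 0;python3 go.py; python3 -m inch '[[[0,0,0],[0,0,0]],[[0,0,0],[0,0,0]],[[0,0,0],[0,0,0]],[[0,0,-1],[0,0,0]],[[0,0,-2.5],[0,0,0]],[[0,0,-4.5],[0,0,0]],[[0,0,-7],[0,0,0]],[[0,0,-10],[0,0,0]],[[0,0,-12],[0,0,0]],[[0,0,-12],[0,0,0]]]' 4.6; python3 look.py v16 wrist,scene,side
```

```text
time: 26.0
eef_pos: [0.6177, 0.0071, 0.0709]
tcp_rot: [0.999, -0.037, -0.0, -0.0]
ft_force: [-4.5, 2.0, 11.1]
grip_width: 0.395
t 26.0 p [0.6177 0.0071 0.0709] F [-4.5  2.  11.1] w 34.6
yaw -4.22
time: 27.25
eef_pos: [0.6187, 0.0071, 0.1929]
tcp_rot: [0.999, -0.037, 0.002, -0.001]
ft_force: [-0.7, 0.5, 0.2]
grip_width: 0.524
wrist 27.25 [0.6187 0.0071 0.1929] [-0.7  0.5  0.2]
scene 27.3 [0.6179 0.0073 0.1915] [ 0.3 -0.2 -0.2]
side 27.35 [0.6173 0.0074 0.1906] [-1.   0.1  0.2]
```

View pics/v16_wrist.png

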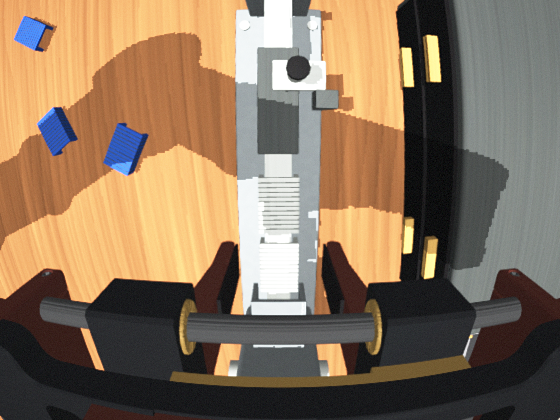

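```bash
python3 - <<'E'
from h import *
g=pickle.load(open("v16_scene.pkl","rb"));crop(g["frame"],235,180,130,100,6,"v16s.png")
g=pickle.load(open("v16_wrist.pkl","rb"));crop(g["frame"],225,30,110,290,2.05,"v16w.png")
E
python3 go.py .6354 .1163 .19 85.8
```

```text
t 27.4 p [0.617  0.0074 0.19  ] F [-0.4 -0.2 -0.4] w 46.1
yaw -4.2
shift cm [  1.03 -11.     0.  ] turn [8.e-02 8.e-02 9.e+01]
```

View pics/v16s.png

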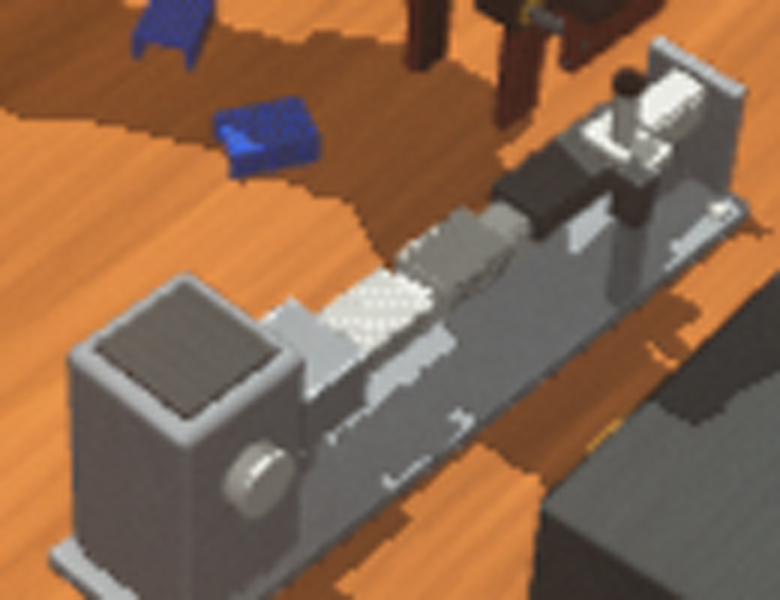

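View pics/v16w.png

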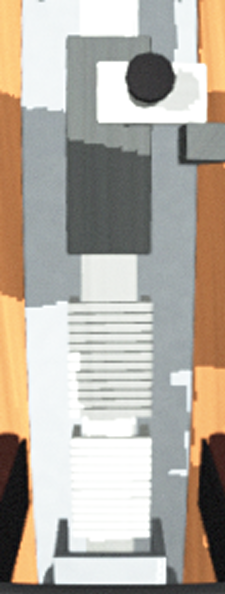

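```bash
python3 -m inch '[[[0.1,-1,0],[0,0,-8]],[[0.3,-2.2,0],[0,0,-17]],[[0.5,-3.5,0],[0,0,-27]],[[0.7,-5,0],[0,0,-37]],[[0.9,-6.5,0],[0,0,-46]],[[1.1,-8,0],[0,0,-55]],[[1.3,-9.5,0],[0,0,-65]],[[1.5,-11,0],[0,0,-75]],[[1.5,-11,0],[0,0,-84]],[[1.5,-11,0],[0,0,-90]]]' 2.6; python3 go.py .6399 .1165 .1014 85.8;python3 look.py v17
```

```text
time: 28.65
eef_pos: [0.6392, 0.1161, 0.1884]
tcp_rot: [0.731, 0.682, -0.002, -0.001]
ft_force: [-0.6, -0.2, 0.0]
grip_width: 0.296
t 28.65 p [0.6392 0.1161 0.1884] F [-0.6 -0.2  0. ] w 26.0
yaw 86.06
shift cm [0.05 0.1  8.7 ] turn [-0.24  0.04  0.26]
wrist 28.65 [0.6392 0.1161 0.1884] [-0.6 -0.2  0. ]
```

View pics/v17_wrist.png

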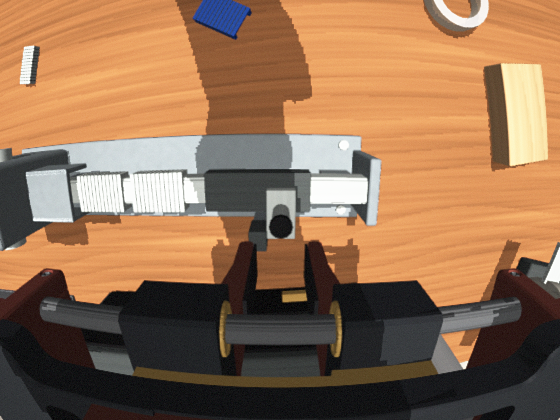

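```bash
python3 - <<'E'
from h import *
g=pickle.load(open("v17_wrist.pkl","rb"))
print(wonz(g,g["pos"],g["q"],(281,224),.136))
E
python3 -m inch '[[[0,0,2],[0,0,0]],[[0,0,4],[0,0,0]],[[0,0,6],[0,0,0]],[[0,0,7],[0,0,0]],[[0,0,8],[0,0,0]],[[0,0,8.4],[0,0,0]],[[0,0,8.7],[-0.2,0,0.2]],[[0,0,8.7],[-0.2,0,0.2]],[[0,0,8.7],[-0.2,0,0.2]],[[0,0,8.7],[-0.2,0,0.2]]]' 2.6; python3 look.py v18
```

```text
[0.63601697 0.11677791 0.136     ]
time: 29.95
eef_pos: [0.6391, 0.1158, 0.1018]
tcp_rot: [0.731, 0.682, -0.0, 0.0]
ft_force: [-0.4, -0.6, -0.3]
grip_width: 0.296
wrist 29.95 [0.6391 0.1158 0.1018] [-0.4 -0.6 -0.3]
```

View pics/v18_wrist.png

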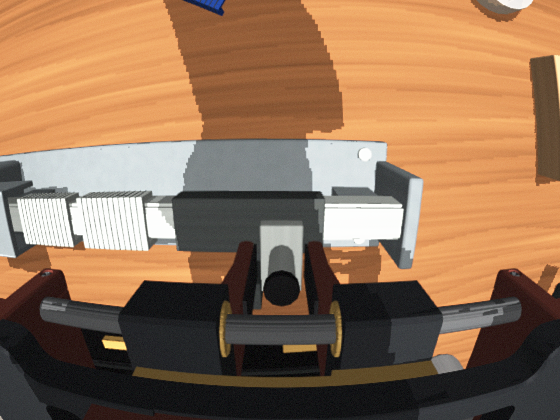

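```bash
python3 -m inch '[[[0,0,0],[0,0,0]],[[0,0,0],[0,0,0]],[[0,0,0],[0,0,0]],[[0.3,0,0],[0,0,0]],[[0.6,0,0],[0,0,0]],[[0.9,0,0],[0,0,0]],[[0.95,0,0],[0,0,0]],[[0.95,0,0],[0,0,0]],[[0.95,0,0],[0,0,0]],[[0.95,0,0],[0,0,0]]]' 0; python3 go.py
```

```text
time: 31.25
eef_pos: [0.6396, 0.1195, 0.1018]
tcp_rot: [0.733, 0.681, -0.003, 0.002]
ft_force: [-1.9, -9.7, 3.6]
grip_width: 0.152
t 31.25 p [0.6396 0.1195 0.1018] F [-1.9 -9.7  3.6] w 13.3
yaw 85.8
```

```bash
python3 -m inch '[[[0.6,0,0],[0,0,0]],[[0.75,0,0],[0,0,0]],[[0.75,-0.3,0],[0,0,0]],[[0.75,-0.6,0],[0,0,0]],[[0.75,-0.9,0],[0,0,0]],[[0.75,-1.2,0],[0,0,0]],[[0.75,-1.4,0],[0,0,0]],[[0.75,-1.5,0],[0,0,0]],[[0.75,-1.5,0],[0,0,0]],[[0.75,-1.5,0],[0,0,0]]]' 0; python3 look.py v19;python3 go.py
```

```text
time: 32.5
eef_pos: [0.6258, 0.1223, 0.1018]
tcp_rot: [0.734, 0.679, -0.004, 0.004]
ft_force: [1.4, -10.8, 0.8]
grip_width: 0.155
wrist 32.5 [0.6258 0.1223 0.1018] [  1.4 -10.8   0.8]
t 32.55 p [0.6259 0.1224 0.1019] F [  0.4 -11.    0.6] w 13.2
yaw 85.56
```

View pics/v19_wrist.png

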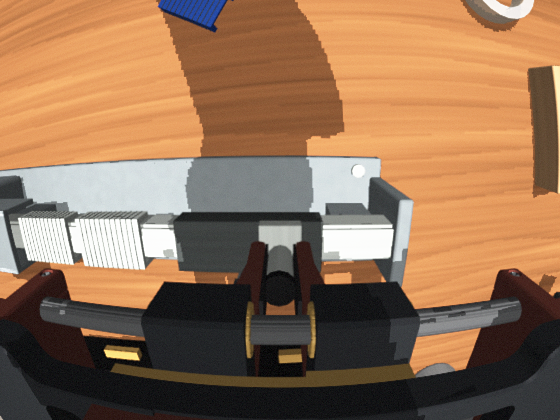

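```bash
python3 -m inch '[[[0.2,0,0],[0,0,0]],[[-0.3,0,0],[0,0,0]],[[-0.9,0,0],[0,0,0]],[[-1.5,0,0],[0,0,0]],[[-2.1,0,0],[0,0,0]],[[-2.7,0,0],[0,0,0]],[[-3.3,0,0],[0,0,0]],[[-3.9,0,0],[0,0,0]],[[-4.5,0,0],[0,0,0]],[[-4.8,0,0],[0,0,0]]]' 0; python3 look.py v20;python3 go.py
```

```text
time: 33.8
eef_pos: [0.622, 0.0699, 0.1019]
tcp_rot: [0.735, 0.678, -0.006, 0.006]
ft_force: [0.7, -7.0, -3.1]
grip_width: 0.153
wrist 33.8 [0.622  0.0699 0.1019] [ 0.7 -7.  -3.1]
t 33.85 p [0.622  0.0696 0.1019] F [ 1.3 -7.4 -3.2] w 13.5
yaw 85.34
```

View pics/v20_wrist.png

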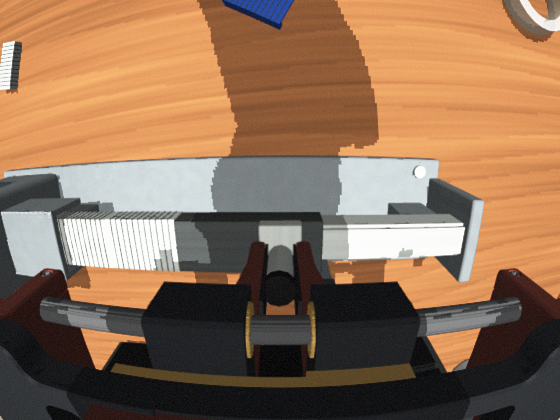

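```bash
python3 -m inch '[[[0.2,0,0],[0,0,0]],[[0.1,0,0],[0,0,0]],[[0,0,0],[0,0,0]],[[-0.1,0,0],[0,0,0]],[[-0.3,0,0],[0,0,0]],[[-0.4,0,0],[0,0,0]],[[-0.5,0,0],[0,0,0]],[[-0.6,0,0],[0,0,0]],[[-0.7,0,0],[0,0,0]],[[-0.7,0,0],[0,0,0]]]' 0; python3 go.py
```

```text
time: 35.1
eef_pos: [0.6212, 0.0587, 0.1019]
tcp_rot: [0.736, 0.677, -0.007, 0.007]
ft_force: [0.5, -8.4, -1.0]
grip_width: 0.152
t 35.1 p [0.6212 0.0587 0.1019] F [ 0.5 -8.4 -1. ] w 13.3
yaw 85.16
```

```bash
python3 -m inch '[[[0.3,0,0],[0,0,0]],[[0.2,0,0],[0,0,0]],[[0.1,0,0],[0,0,0]],[[0,0,0],[0,0,0]],[[-0.1,0,0],[0,0,0]],[[-0.2,0,0],[0,0,0]],[[-0.3,0,0],[0,0,0]],[[-0.4,0,0],[0,0,0]],[[-0.4,0,0],[0,0,0]],[[-0.4,0,0],[0,0,0]]]' 0; python3 go.py
```

```text
time: 36.35
eef_pos: [0.6207, 0.0511, 0.1019]
tcp_rot: [0.737, 0.676, -0.009, 0.008]
ft_force: [0.3, -7.1, 1.1]
grip_width: 0.148
t 36.35 p [0.6207 0.0511 0.1019] F [ 0.3 -7.1  1.1] w 13.0
yaw 84.99
```

```bash
python3 go.py .6204 .0471 .1019 85.5; python3 -m inch '[[[0.3,0,0],[0,0,0]],[[0.2,0,0],[0,0,0]],[[0.1,0,0],[0,0,0]],[[0,0,0],[0,0,0]],[[-0.1,0,0],[0,0,0]],[[-0.2,0,0],[0,0,0]],[[-0.3,0,0],[0,0,0]],[[-0.4,0,0],[0,0,0]],[[-0.4,0,0],[0,0,0]],[[-0.4,0,0],[0,0,0]]]' 0; python3 go.py .6204 .0471 .1019 85.5
```

```text
t 36.35 p [0.6207 0.0511 0.1019] F [ 0.3 -7.1  1.1] w 13.0
yaw 84.99
shift cm [-0.4   0.01  0.01] turn [-0.01  1.38 -0.51]
time: 37.6
eef_pos: [0.6204, 0.048, 0.1019]
tcp_rot: [0.737, 0.676, -0.009, 0.008]
ft_force: [0.8, -0.5, -2.4]
grip_width: 0.154
t 37.6 p [0.6204 0.048  0.1019] F [ 0.8 -0.5 -2.4] w 13.5
yaw 85.03
shift cm [-0.09  0.    0.  ] turn [-0.    1.33 -0.47]
```

```bash
python3 -m inch '[[[-0.1,0,0],[0,0,0]],[[-0.15,0,0],[0,0,0]],[[-0.2,0,0],[0,0,0]],[[-0.25,0,0],[0,0,0]],[[-0.3,0,0],[0,0,0]],[[-0.35,0,0],[0,0,0]],[[-0.35,0,0],[0,0,0]],[[-0.35,0,0],[0,0,0]],[[-0.35,0,0],[0,0,0]],[[-0.35,0,0],[0,0,0]]]' 0; python3 go.py; python3 look.py v21 wrist,scene,side
```

```text
time: 38.85
eef_pos: [0.6204, 0.0476, 0.1019]
tcp_rot: [0.736, 0.677, -0.007, 0.007]
ft_force: [1.8, 7.2, -2.2]
grip_width: 0.155
t 38.85 p [0.6204 0.0476 0.1019] F [ 1.8  7.2 -2.2] w 13.6
yaw 85.16
wrist 38.85 [0.6204 0.0476 0.1019] [ 1.8  7.2 -2.2]
scene 38.9 [0.6204 0.0476 0.1019] [ 1.6  7.1 -2.4]
side 38.95 [0.6204 0.0476 0.102 ] [ 1.8  7.9 -2.8]
```

View pics/v21_wrist.png

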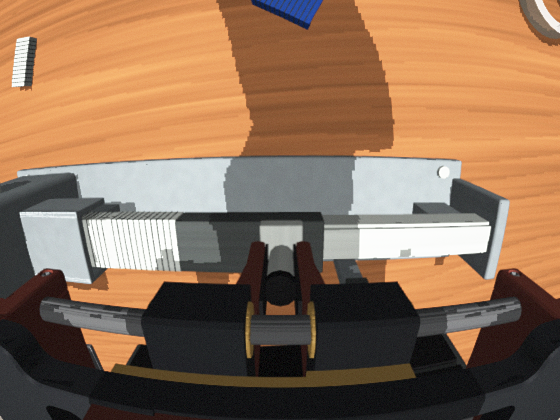

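```bash
python3 -m inch '[[[0,0,0],[0,0,0]],[[0,0,0],[0,0,0]],[[0,0,0],[0,0,0]],[[0,0,-0.5],[0,0,0]],[[0,0,-1.5],[0,0,0]],[[0,0,-3],[0,0,0]],[[0,0,-5],[0,0,0]],[[0,0,-8],[0,0,0]],[[0,0,-11],[0,0,0]],[[0,0,-12],[0,0,0]]]' 2.6; python3 go.py; python3 look.py v22 wrist,scene,side
python3 - <<'E'
from h import *
g=pickle.load(open("v22_scene.pkl","rb"));crop(g["frame"],235,180,130,100,6,"v22s.png")
E
```

```text
time: 40.25
eef_pos: [0.6217, 0.0501, 0.2248]
tcp_rot: [0.736, 0.677, -0.005, 0.008]
ft_force: [-0.7, -0.6, -0.4]
grip_width: 0.298
t 40.25 p [0.6217 0.0501 0.2248] F [-0.7 -0.6 -0.4] w 26.1
yaw 85.16
wrist 40.25 [0.6217 0.0501 0.2248] [-0.7 -0.6 -0.4]
scene 40.3 [0.6217 0.0501 0.2248] [0.5 0.8 0.4]
side 40.35 [0.6212 0.0502 0.2233] [-1.  -0.4  0.1]
```

View pics/v22_wrist.png

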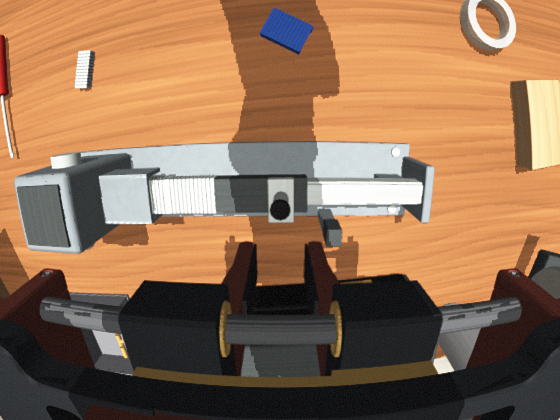

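View pics/v22s.png

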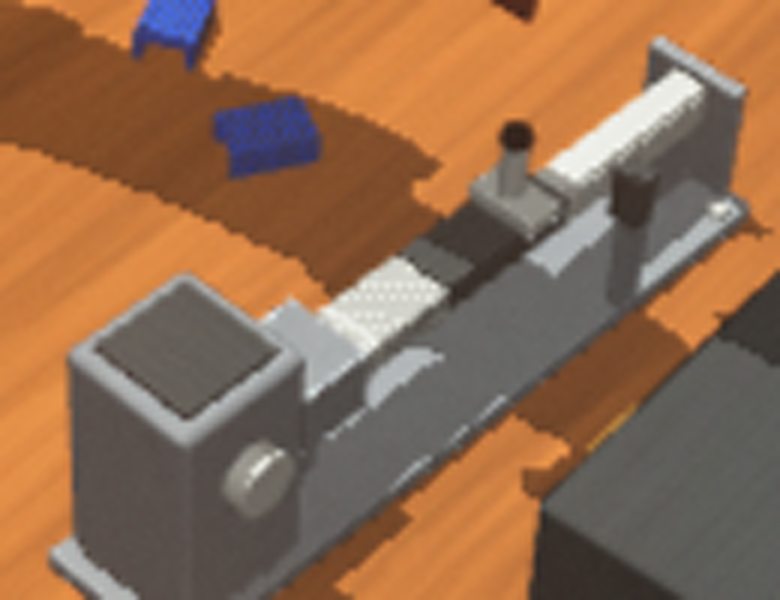

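View pics/v22_side.png

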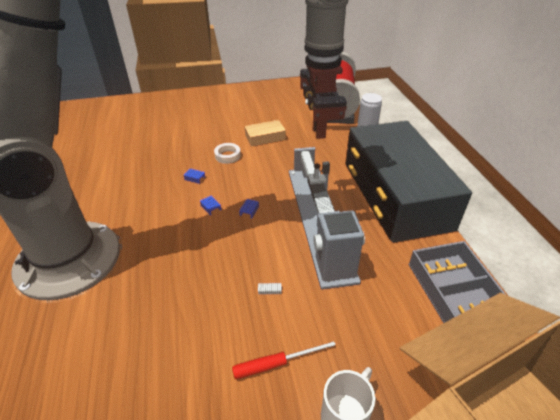

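```bash
python3 - <<'E'
from h import *
g=pickle.load(open("v22_wrist.pkl","rb"));a=pickle.load(open("v2_wrist.pkl","rb"))
X=wonz(g,g["pos"],g["q"],(280,208.5),.136);Y=wonz(a,a["pos"],a["q"],(280.7,211.2),.136)
print(X,Y,np.linalg.norm(X-Y))
from workcell import job_done
print(job_done())
E
```

```text
[0.61835643 0.04848862 0.136     ] [ 0.61514306 -0.03173824  0.136     ] 0.08029118712848349
the job is handed in; nothing more can be done
None
```

The stapler is reloaded with both wide sticks and I have handed the job in. It reports no verdict, so this rests on my own checks, made up to about 40 s of the 72 s allowed.

**What I did:** I drew the follower back and hung it on the catch, then set both wide sticks astride the rail behind the hood. I unhooked the follower by its handle and eased it forward at 50 mm/s or less. At about 0.08 m of travel the sticks stopped against the hidden inner stop. There the load went off the handle, and pushing on raised the force to 7 N while the follower moved only 0.4 mm. I then let go and lifted clear.

**Last checks:**
- **Follower:** the wrist image puts it 80.3 mm from closed, which agrees with the arm's position when it stopped. It stayed there after release, with the tool force near zero.
- **Sticks:** they are end to end, with the rear one against the follower's face and the front one under the hood.
- **Bench:** the narrow stick, the blue sticks and the bystanders look undisturbed in the pictures.

**Disagreements:**
- Before the first pull, the handle's cross block looked about 4 mm off centre, while its cap suggested only 1–2 mm. I moved the handle back about 14 mm when unhooking, and it passed the catch freely.
- The tool tilted by about 1.3 degrees under the spring load while easing forward, with no visible effect.

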